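# Set a block of cheese in the wire slicer with the push stick

### The job

Get the block of cheese ready for slicing: pick up the wooden push stick and use it to press the block flat against the slicer's steel fence, then feed it along the fence, keeping it pressed flat against it, in between the fence and the sprung side plate, and on until its front end bears firmly on the upright thickness plate; hold it there with steady pressure for a second. Push gently enough not to bruise the cheese (well under 30 N), keep the hand itself off the cheese, and do not disturb the crockery and jars around. Finish by laying the stick down flat on the open worktop, clear of the slicer, with the cheese left in place.

Things in the scene. Friction and masses are not known exactly. Their poses are not given: they have to be found in the camera images.
- slicer: Wire cheese slicer, fixed: white marble slab 380 x 136 x 18 mm on the worktop. Origin under the slab's centre; x is the feed direction (roughly the robot's right), y points to the fence side (away from the robot), z up. A raised wire bow, up to 290 mm high, stands behind the fence at x = 122. The side plate's fixed bracket: x = 55 to 115, y = -68 to -54 mm, to 58 mm over the worktop.
- fence: Steel fence of the slicer, 300 mm long, 45 mm high above the slab. Axes as the slicer's; y = 0 is the smooth face that the cheese slides along (42 mm beyond the slab's centre line), x = 0 the fence's middle (slicer x = -35 mm), z = 0 the slab's top. The cheese lies flat on it when its centre is at y = -28 mm here and its long axis parallel to x.
- thickness_plate: Thickness plate: upright steel stop at the end of the track, 50 mm high; fixed, but set at a different place each time (130 to 150 mm past the slab's centre). Axes as the slicer's; x = 0 is the face that the cheese's front end has to bear on, z = 0 the slab's top. The cheese bears on it when its centre is at x = -60 mm here.
- side_plate (a joint): Sprung side plate, travel in m: 0 at rest, growing as it is pushed away from the fence (at most 0.014). It stands on the near side of the track, slicer x = 72 to 115 mm, 34 mm high, its face 51 mm from the fence at rest; the 56 mm block pushes it back 5 mm and is then pressed to the fence with about 3 N. Feeding takes 1 to 4 N before it and about 4 to 12 N from its lead-in on.
- side_plate_mouth (a point): Upstream tip of the side plate's 20 degree lead-in, at slicer x = 45, y = -19 mm (61 mm from the fence), 36 mm above the worktop. Friction between all parts is about 0.5 to 0.7.
- cheese: Block of hard cheese, yellow with brown rind, 120 x 56 x 48 mm (x, y, z), 0.24 to 0.48 kg, loose on the slab upstream of the side plate, standing off the fence and turned by up to 0.2 rad. Origin at the centre of its underside; x is its long axis and points along the feed, y to the fence, z up.
- push_stick: Wooden push stick, 90 g, flat on the worktop left of the slicer. Origin at the middle of its underside, x along the stick towards its head, y to its left, z up. The straight handle, 20 mm wide and 26 mm high, runs from x = -100 to +78 mm; grip it firmly across its width at x = 0 to 40 mm; hard side pushes on the head twist it in the hand. Its head is an L-shaped notch as high as the handle.
- push_stick_apex (a point): Inner corner of the head's notch (stick x = 90, y = 0, 13 mm above its underside). With the stick turned 30 degrees from the feed direction towards the fence (counter-clockwise from above), the notch fits the block's upright rear near edge: the heel's face pushes the rear face, the lip's face the near face. The lip is 8 mm thick and reaches 13 mm forward from here.
- push_stick_heel_end (a point): Outer end of the heel, a flat 9 mm wide: stick x = 98.6, y = 23.9 mm, 13 mm above its underside. The heel runs 25 mm from the apex to here, in the direction 60 degrees left of the stick's x axis, and is 9 mm thick, to the handle's side. In the feeding attitude this flat looks square at the fence and can press the middle of the block's near face.
- measuring_cup: Lilac cup, 72 mm wide, 80 mm high, right of the slicer; a bystander, origin under its centre; leave it alone.
- glass_1: Drinking glass, 80 mm wide, 91 mm high, right of the slicer, further back; a bystander, origin under its centre; leave it alone.
- mug_1: Small white mug with a handle, 63 x 86 x 51 mm, near the front left; a bystander, origin under its centre; leave it alone.
- garlic_1: Bulb of garlic, about 50 mm, right of the slicer, near the front edge; a bystander, origin under its centre; leave it alone.
- jar_1: Glass jar with a lid, 60 mm wide, 86 mm high, behind the slicer; a bystander, origin under its centre; leave it alone.

How it is judged:
On the way, in this order (a step that is already met when the one before it is completed fails the run):
1. the push stick is picked up (height (world z) of push_stick above 0.02 m), for 0.2 s.
2. still upstream of the side plate, the stick presses the cheese flat against the fence (y of cheese in the frame of fence above -0.0305 m and angle between the x axis of cheese and the x axis of fence, either way round below 0.03 rad and contact force between push_stick and cheese above 0.5 N and contact force between cheese and fence above 0.5 N and x of cheese in the frame of slicer below -0.005 m), for 0.2 s.
3. the cheese is fed in behind the side plate by the stick, flat against the fence (y of cheese in the frame of fence above -0.0305 m and angle between the x axis of cheese and the x axis of fence, either way round below 0.03 rad and contact force between push_stick and cheese above 0.5 N and contact force between cheese and fence above 0.5 N and x of cheese in the frame of slicer above 0.02 m and value of joint side_plate above 0.003 m), for 0.1 s.
4. the stick presses the cheese home on the thickness plate with a steady 2.5 N or more (y of cheese in the frame of fence above -0.0305 m and angle between the x axis of cheese and the x axis of fence, either way round below 0.03 rad and contact force between cheese and thickness_plate above 2.5 N and contact force between push_stick and cheese above 2.5 N), for 0.7 s.
At the end, for the whole second after the job is handed in: The cheese is at rest with its front end on the thickness plate (gap at most 2.5 mm), flat against the fence (its centre at most 2.5 mm off, turned at most 0.03 rad) and upright; the stick lies flat and still on the worktop, touching neither slicer nor cheese (y of cheese in the frame of fence above -0.0305 m and angle between the x axis of cheese and the x axis of fence, either way round below 0.03 rad and x of cheese in the frame of thickness_plate above -0.0625 m and angle between cheese's own z axis and vertical below 0.03 rad and linear speed of cheese below 0.005 m/s and height (world z) of push_stick below 0.006 m and angle between push_stick's own z axis and vertical below 0.06 rad and linear speed of push_stick below 0.01 m/s and contact force between push_stick and slicer below 0.02 N and contact force between push_stick and cheese below 0.02 N).
It fails at once if the cheese is bruised: the stick presses on it with more than 30 N in all (contact force between push_stick and cheese above 30 N).
It fails at once if the cheese is driven into the side plate while it stands more than 5 mm off the fence or askew by more than 0.08 rad (x of cheese in the frame of slicer above 0 m and (y of cheese in the frame of fence below -0.033 m or angle between the x axis of cheese and the x axis of fence, either way round above 0.08 rad)).
It fails at once if the hand touches the cheese (contact force between any of the fingers, the arm and cheese above 0.5 N).
It fails at once if the cheese is tipped or lifted (angle between cheese's own z axis and vertical above 0.15 rad or z of cheese in the frame of fence above 0.012 m).
It fails at once if a bystander is moved by more than 15 mm (distance of any of measuring_cup, glass_1, mug_1, garlic_1, jar_1 from where it was at the start of the episode above 0.015 m).
It also fails if it takes over 72 s, if anything falls off the work surface, if the arm or the gripper's body presses on something with over 40 N, if the wrist force passes 120 N, or if a joint passes its speed limit or range.

### The arm

A 6-joint arm with a two-finger parallel gripper is mounted at the origin on a cart in front of the work surface, level with it; the furniture and walls round the work are solid. World frame = base frame: x ahead of the robot, y to its left, z up, the work surface at z = 0. Lengths are in m, angles in rad, forces in N, time in s.
With the tool pointing down it reaches from about 0.375 to 0.975 m from the base axis. Payload 3.8 kg.
Tool frame: the origin (TCP) lies at the very end of the fingers, on their centre line; the grasp point (between the pads) lies 19 mm behind it (ctrl.pinch_z is the distance from the TCP to the grasp point, in m); z points along the fingers, y is the line along which they close (so a half turn about z gives the same grasp; the last joint's range is limited). The gripper opens to 88 mm and grips with 3 to 60 N. Pads are 18 mm wide; open, the fingers measure 123 mm over their backs; the gripper's body (75 mm by 187 mm) begins 45 mm behind the grasp point.
Start: joints at [-1.141, 0.264, 1.604, -0, 1.274, -0.037], TCP at [0.304, -0.603, 0.239] pointing down, gripper open.
Joint ranges: [-2.63, 2.63], [-0.94, 2.18], [0.31, 2.57], [-1.31, 4.45], [0, 2.66], [-2.55, 2.55]. Speed limits (rad/s): [2.57, 2.57, 3.14, 3.14, 3.14, 3.14].

### API

Orientations are given as a unit quaternion [w, x, y, z].
In Python, from bench import ctrl gives the robot as it stands.
- The arm moves only by the shell command python3 -m handwheel 'ROWS' [OPENING]. ROWS is a JSON list of rows, 1 to 8 of them, each an object with the fields pos (a list: dx, dy, dz in parts of the range, where 1.0 means 0.8 m), rot (a list: a rotation vector rx, ry, rz in shares of 2 rad (1.0 is 2 rad)); a field left out counts as zero; each row is the pose to reach, as a shift and turn from the pose commanded when the command began, along the tool's axes at that moment; what a row does not reach only later rows make up. A row lasts 1/10 s, in which the tool goes at most 0.05 m and 0.15 rad, less where a joint would pass 70% of its speed; a pose out of reach is approached as far as the arm can. OPENING is the finger opening in m, set as the command begins (- or left out keeps the last). The fingers move at their own pace and stop on an object; the grip force is fixed at half the most. Time passes only in rows, so rows that do not move let the fingers close. It prints the time, the measured TCP pose, the force, the opening and the grip force at its end. No shift or turn number may pass 1 either way. Input that does not fit is refused with a message, and nothing moves.
- ctrl.sense(): the state, without advancing time (a new reading comes with each control period).
- ctrl.snapshot(name): name is "side" or "top"; returns (picture, depth): 420x560x3 uint8, red, green, blue; 420x560 float32, m along the optical axis (not along the pixel's ray), 0 where there is no reading.
- ctrl.camera_params(name): a dict with "fovy" (degrees; the focal length in pixels is half the picture's height over the tangent of half this angle, whatever the lens; pixels are square), "cx", "cy" (the principal point, pixels), "rvec" (rotation vector, rad) and "tvec" (3), from world to camera coordinates, as OpenCV has them. Camera axes: x right, y down, z forward; pixel columns grow to the right and rows downward; lengths in m; the calibration is good to about 2 mm. A picture is of the moment at which its call begins. camera_params takes no time and is no camera call.
- ctrl.job_done(): hands the job in; it is judged then, once.
Trained networks look in the newest picture that a camera, given by its name, has taken for a name from the list of things; names that differ only in an ending like _2 or _b are one class to them, and where a whole thing is asked for, a point or a joint stands for the part that bears it (a point fixed in the world has none). Each returns a list of dicts, best first, with "confidence" (0 to 1); they miss things now and then, are a little off and sometimes report something else, mostly with a low value. They report only what shows in the picture. A call takes as long as a camera call.
- ctrl.look_for(camera, name): "centre" ([x, y, z] in m, in world coordinates, good to about 4 mm: the middle of the surface that is visible of it).
- ctrl.silhouettes(camera, name): "mask" (420x560 bool, what is visible of it).
The state is a dict: "time_s": time; "qpos": joint angles; "joint_vel": joint speeds; "joint_efforts": joint torques, N m; "position": TCP position; "orientation": TCP orientation; "ft_force": force on the tool from outside, world axes, zero at the start; "wrist_torque": the same for the moment, N m; "gripper_width": finger opening in m; "gripper_force": force on a finger pad.
Only numpy, scipy, OpenCV 4.12 (cv2) and the standard library are available. Lean on these libraries where they do the work, as an engineer would, in place of code of your own. Each camera call takes 0.05 s, during which the arm holds its last target. There are 200 camera calls.

## Working session

There is one attempt and no reset: what is moved stays moved. The work goes in short steps, Python scripts to look and compute and a shell command to move; the robot and the scene stay as the last step left them, time stands still between calls to the robot, and variables do not carry over. Pictures are saved under pics/ and viewed, at most 10 in all, crops included, and the job is handed in when it is done.

```bash
ls; mkdir -p pics; cat > h.py <<'E'
import numpy as np, cv2
from bench import ctrl
from scipy.spatial.transform import Rotation as R
def cam(n):
    p=ctrl.camera_params(n); f=210/np.tan(np.radians(p['fovy'])/2)
    return f,p['cx'],p['cy'],R.from_rotvec(np.ravel(p['rvec'])).as_matrix(),np.ravel(p['tvec'])
def cloud(n,d):
    f,cx,cy,M,t=cam(n); v,u=np.mgrid[:420,:560]
    P=np.stack([(u-cx)/f*d,(v-cy)/f*d,d],-1)
    return (P-t)@M
def proj(n,P):
    f,cx,cy,M,t=cam(n); c=np.atleast_2d(P)@M.T+t
    return c[:,:2]/c[:,2:]*f+[cx,cy]
E
python3 - <<'E'
from h import *
s=ctrl.sense(); print(s)
for n in('side','top'):
    im,d=ctrl.snapshot(n); cv2.imwrite(f'pics/{n}0.png',im[...,::-1]); np.save(f'{n}_d.npy',d)
    f,cx,cy,M,t=cam(n); print(n,f,cx,cy,-M.T@t)
    for k in 'slicer fence thickness_plate side_plate cheese push_stick measuring_cup glass_1 mug_1 garlic_1 jar_1'.split():
        print(k,[(np.round(r['centre'],3).tolist(),round(r['confidence'],2)) for r in ctrl.look_for(n,k)][:2])
E
```

```text
pics
{'time_s': 0.0, 'qpos': array([-1.14091963e+00,  2.64737178e-01,  1.60538130e+00, -1.05945248e-05,
        1.27367325e+00, -3.69249066e-02]), 'joint_vel': array([ 1.73555602e-04,  1.73402141e-04, -3.04620779e-05, -5.60877464e-04,
       -2.18342641e-03,  2.12640619e-04]), 'joint_efforts': array([-7.06400660e-04, -5.02112496e+01, -3.56871307e+01,  7.26424204e-02,
        2.92952597e-02, -1.78642340e-04]), 'position': array([ 0.3034565 , -0.60214842,  0.23739481]), 'orientation': array([-1.07739098e-03,  9.72884511e-01,  2.31288820e-01, -2.19610684e-04]), 'ft_force': array([-0.69556003,  0.46353473, -0.46703963]), 'wrist_torque': array([-0.02998096,  0.0330576 , -0.00351473]), 'gripper_force': 0.0, 'gripper_width': 0.08809857163179044}
side 524.5284074374982 276.7439779889821 208.22294262503348 [0.4277178  1.01487945 0.94757734]
slicer [([0.55, -0.032, 0.016], 0.64), ([0.41, -0.315, 0.026], 0.53)]
fence [([0.581, 0.041, 0.027], 0.9)]
thickness_plate [([0.547, -0.172, 0.05], 0.91)]
side_plate [([0.419, 0.318, 0.025], 0.64), ([0.522, -0.086, 0.048], 0.4)]
cheese [([0.518, 0.11, 0.06
[... 170 characters left out ...]

mug_1 [([0.544, -0.17, 0.046], 0.28)]
garlic_1 [([0.41, -0.316, 0.027], 0.71)]
jar_1 [([0.652, 0.06, 0.065], 0.92)]
top 496.6327805546175 282.2432294046946 207.06649515974993 [ 0.29771083 -0.03062353  1.44980541]
slicer [([0.535, -0.06, 0.019], 0.76)]
fence [([0.576, 0.01, 0.042], 0.64), ([0.523, -0.114, 0.05], 0.28)]
thickness_plate [([0.539, -0.186, 0.034], 0.75)]
side_plate [([0.521, -0.109, 0.052], 0.45)]
cheese [([0.518, 0.075, 0.066], 0.8)]
push_stick [([0.416, 0.306, 0.024], 0.92), ([0.532, -0.059, 0.021], 0.59)]
measuring_cup [([0.516, -0.32, 0.036], 0.87)]
glass_1 []
mug_1 [([0.218, 0.305, 0.022], 0.61)]
garlic_1 [([0.404, -0.32, 0.035], 0.7)]
jar_1 [([0.405, -0.323, 0.036], 0.17)]
```

View pics/side0.png

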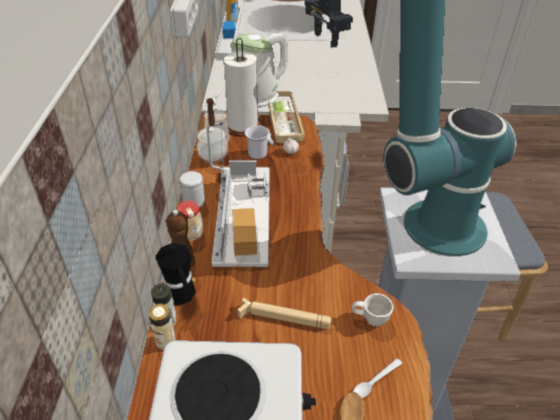

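View pics/top0.png

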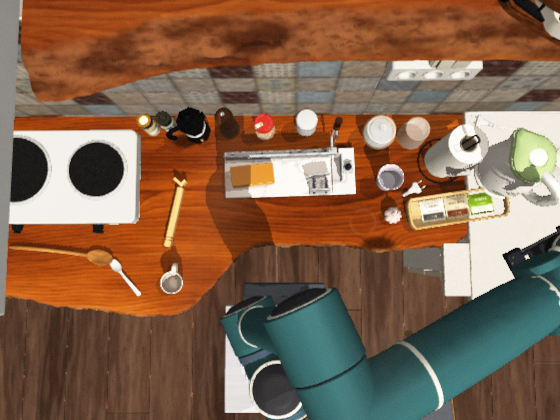

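The side view shows the stick at (240–330, 300–328) with its head towards the wall, the cheese at (245, 230) on the slab, and the thickness plate at (243, 170). The top view shows the stick from (170, 245) to (180, 180), the slicer at (225–355, 150–198) and the cheese at (232–272, 163–187).

```bash
cat >> h.py <<'E'
def see(n,k,d,zlo,zhi,i=0):
    r=ctrl.silhouettes(n,k)
    if not r: return np.zeros((0,3)),0
    m=cv2.erode(r[i]['mask'].astype(np.uint8),np.ones((2,2)))>0
    P=cloud(n,d)[m&(d>0)]
    return P[(P[:,2]>zlo)&(P[:,2]<zhi)],r[i]['confidence']
def rect(P):
    (c,s,a)=cv2.minAreaRect((P[:,:2]*1000).astype(np.float32))
    if s[0]<s[1]: s=s[::-1]; a+=90
    return np.round(c,1),np.round(s,1),round((a+90)%180-90,2)
E
python3 - <<'E'
from h import *
for n in('side','top'):
    im,d=ctrl.snapshot(n)
    for k,lo,hi in(('slicer',.012,.024),('fence',.05,.07),('thickness_plate',.03,.08),('side_plate',.03,.065),('cheese',.058,.075),('push_stick',.018,.034),('push_stick',.006,.034)):
        P,c=see(n,k,d,lo,hi)
        if len(P)>5:
            C,S,a=rect(P); print(n,k,round(c,2),len(P),'z',np.round(np.percentile(P[:,2],[5,50,95]),4),C,S,a)
            np.save(f'{n}_{k}.npy',P)
E
```

```text
side slicer 0.66 58 z [0.0124 0.0174 0.0234] [645.4  62. ] [47.  15.7] 46.6
side fence 0.73 242 z [0.0536 0.0604 0.0637] [577.   16.2] [292.2   7.6] -88.42
side thickness_plate 0.74 282 z [0.0314 0.0493 0.0668] [ 542.4 -159.2] [71.8 35.9] 1.34
side side_plate 0.43 35 z [0.031  0.0463 0.0516] [520.7 -94.4] [57.4  6.7] -77.31
side cheese 0.81 734 z [0.0614 0.0645 0.0677] [519.7  84.3] [122.6  53. ] -84.02
side push_stick 0.66 646 z [0.0192 0.024  0.0277] [417.5 311.4] [196.4  34.8] -7.02
side push_stick 0.66 944 z [0.008  0.0223 0.0271] [417.2 311.4] [197.   34.8] -7.02
top slicer 0.95 3475 z [0.0133 0.0178 0.0225] [529.7 -29.7] [377.5 133.3] -87.97
top fence 0.76 322 z [0.0522 0.0609 0.066 ] [575.5   6.9] [295.2   8.7] -88.04
top thickness_plate 0.65 64 z [0.0307 0.055  0.0737] [ 530.  -190.1] [48.9 32.4] 2.45
top side_plate 0.56 716 z [0.0344 0.0514 0.0634] [526.8 -13.7] [328.9 134.9] -82.77
top cheese 0.81 757 z [0.0607 0.0655 0.0703] [517.8  75.3] [116.1  53.3] -83.47
top push_stick 0.66 386 z [0.0192 0.0247 0.0304] [414.7 309.1] [194.8  30.2] -11.61
top push_stick 0.66 440 z [0.0114 0.024  0.03  ] [414.7 309.1] [194.8  30.2] -11.61
```

```bash
cat >> h.py <<'E'
from scipy.optimize import minimize
def rot(p,a): c,s=np.cos(a),np.sin(a); p=np.asarray(p,float); return np.c_[p[:,0]*c-p[:,1]*s,p[:,0]*s+p[:,1]*c]
def box(x0,x1,y0,y1): return np.array([[x0,y0],[x1,y0],[x1,y1],[x0,y1]])/1000
HEAD=[rot(box(-9,0,-8,25),np.pi/6)+[.09,0], rot(box(-9,13,-8,0),np.pi/6)+[.09,0]]
PARTS={'cheese':[(box(-60,60,-28,28),.018,.066)],'slab':[(box(-190,190,-68,68),0,.018)],
 'push_stick':[(box(-100,80,-10,10),0,.026)]+[(h,0,.026) for h in HEAD]}
def render(n,k,pose,dz=0,S=1):
    m=np.zeros((420*S,560*S),np.uint8)
    for q,a,b in PARTS[k]:
        w=rot(q,pose[2])+pose[:2]
        P=np.r_[np.c_[w,np.full(len(w),a+dz)],np.c_[w,np.full(len(w),b+dz)]]
        h=cv2.convexHull((proj(n,P)*S*16).astype(np.int32))
        cv2.fillConvexPoly(m,h,1,shift=4)
    return m
def fit(n,k,mask,p0,S=4):
    M=cv2.resize(mask.astype(np.float32),None,fx=S,fy=S,interpolation=cv2.INTER_LINEAR)>.5
    def cost(v):
        r=render(n,k,[v[0]/100,v[1]/100,v[2]/10],S=S)>0; return 1-(r&M).sum()/(r|M).sum()
    v0=np.array([p0[0]*100,p0[1]*100,p0[2]*10])
    r=minimize(cost,v0,method='Nelder-Mead',options=dict(initial_simplex=np.vstack([v0]+[v0+.8*e for e in np.eye(3)]),xatol=.01,fatol=1e-4))
    return np.array([r.x[0]/100,r.x[1]/100,r.x[2]/10]),1-r.fun
E
python3 - <<'E'
from h import *
a=np.radians
for n in('side','top'):
    im,d=ctrl.snapshot(n)
    for k,p in(('cheese',(.518,.078,a(-83.7))),('push_stick',(.417,.31,a(-9)))):
        m=ctrl.silhouettes(n,k)[0]['mask']; v,s=fit(n,k,m,p); print(n,k,np.round(v[:2],4),round(np.degrees(v[2]),2),round(s,3))
    # slab by depth
    P=cloud(n,d); ok=(P[...,2]>.012)&(P[...,2]<.023)&(abs(P[...,0]-.53)<.1)&(abs(P[...,1]+.03)<.22)&(im.min(-1)>120)
    print(n,'slab',rect(P[cv2.morphologyEx(ok.astype(np.uint8),cv2.MORPH_OPEN,np.ones((3,3)))>0]))
    # overlay
    o=cv2.resize(im[...,::-1],None,fx=4,fy=4,interpolation=cv2.INTER_CUBIC)
    for k,p in(('cheese',(.5178,.0753,a(-83.5))),('slab',(.5297,-.0297,a(-88)))):
        c,_=cv2.findContours(render(n,k,p,S=4),0,2); cv2.drawContours(o,c,-1,(255,0,255),1)
    x=(180,145,200,150) if n=='side' else (205,130,200,150)
    if n=='side': x=(200,150,100,150)
    cv2.imwrite(f'pics/ov_{n}.png',o[x[1]*4:(x[1]+x[3])*4,x[0]*4:(x[0]+x[2])*4])
s=cv2.imread('pics/ov_side.png');t=cv2.imread('pics/ov_top.png')
t=t[:400]; 
s=s[:480]
c=np.zeros((600,800,3),np.uint8); c[:480,:400]=s; c[:400,400:]=cv2.resize(t,(400,200)) .repeat(1,0)[:400] if 0 else 0
c[:200,400:]=cv2.resize(t,(400,200)); cv2.imwrite('pics/ov.png',c)
E
```

```text
side cheese [0.52   0.0816] -84.06 0.957Traceback (most recent call last):
  File "<stdin>", line 6, in <module>
IndexError: list index out of range
```

```bash
cat >> h.py <<'E'
def mask(n,k):
    for _ in range(4):
        im,d=ctrl.snapshot(n); r=ctrl.silhouettes(n,k)
        if r and r[0]['confidence']>.4: return r[0]['mask'],im,d
    raise SystemExit('no '+k)
E
python3 - <<'E'
from h import *
a=np.radians
for n in('side','top'):
    for k,p in(('cheese',(.518,.078,a(-83.7))),('push_stick',(.417,.31,a(-9)))):
        for _ in range(2):
            m,im,d=mask(n,k); v,s=fit(n,k,m,p); print(n,k,np.round(v[:2],4),round(np.degrees(v[2]),2),round(s,3))
    P=cloud(n,d); ok=(P[...,2]>.012)&(P[...,2]<.023)&(abs(P[...,0]-.53)<.1)&(abs(P[...,1]+.03)<.22)&(im.min(-1)>120)
    print(n,'slab',rect(P[cv2.morphologyEx(ok.astype(np.uint8),cv2.MORPH_OPEN,np.ones((3,3)))>0]))
    o=cv2.resize(im[...,::-1],None,fx=4,fy=4,interpolation=cv2.INTER_CUBIC)
    for k,p in(('cheese',(.5178,.0753,a(-83.5))),('slab',(.5297,-.0297,a(-88)))):
        c,_=cv2.findContours(render(n,k,p,S=4),0,2); cv2.drawContours(o,c,-1,(255,0,255),1)
    x=(195,155,100,120) if n=='side' else (215,140,150,70)
    cv2.imwrite(f'pics/ov_{n}.png',o[x[1]*4:(x[1]+x[3])*4,x[0]*4:(x[0]+x[2])*4])
s=cv2.imread('pics/ov_side.png');t=cv2.imread('pics/ov_top.png')
c=np.zeros((480,800,3),np.uint8); c[:,:400]=s; c[:187,400:]=cv2.resize(t,(400,187)); c[187:467,400:]=t[:,:400]
cv2.imwrite('pics/ov.png',c)
E
```

```text
side cheese [0.5198 0.0832] -82.84 0.94
side cheese [0.5206 0.084 ] -83.99 0.942
side push_stick [0.4158 0.311 ] -11.33 0.82
side push_stick [0.4171 0.3109] -9.19 0.76
side slab (array([532.5, -23.3]), array([383.4, 135.1]), -88.38)
top cheese [0.5183 0.0763] -83.83 0.949
top cheese [0.5186 0.0759] -83.51 0.959
top push_stick [0.414  0.3044] -11.56 0.837
top push_stick [0.4131 0.3041] -12.54 0.723
top slab (array([531.3, -28.8]), array([377.7, 135.9]), -87.82)
```

View pics/ov.png

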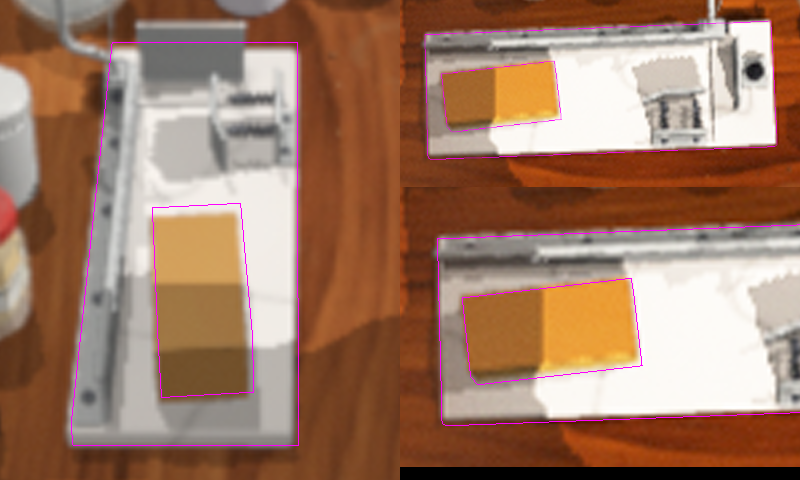

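The overlay shows the slab and cheese outlines fitting in the top view. The side view is off by about 6 mm along the feed, which is camera calibration, so I'll measure relative positions within one view. Next I move over the stick.

```bash
cat >> h.py <<'E'
def to(x,y,z,psi):
    "shift in tool axes and turn about tool z to world TCP pose, tool x at yaw psi (deg)"
    s=ctrl.sense(); q=s['orientation']; M=R.from_quat([q[1],q[2],q[3],q[0]]).as_matrix()
    T=np.column_stack([[np.cos(np.radians(psi)),np.sin(np.radians(psi)),0],[np.sin(np.radians(psi)),-np.cos(np.radians(psi)),0],[0,0,-1]])
    print('pos',np.round(s['position'],4),'psi',round(np.degrees(np.arctan2(M[1,0],M[0,0])),2),'->',np.round(M.T@(np.array([x,y,z])-s['position']),4),np.round(R.from_matrix(M.T@T).as_rotvec(),3))
E
python3 -c "
from h import *
to(.45,-.15,.28,95)"
```

```text
pos [ 0.3038 -0.6028  0.2387] psi 26.75 -> [ 0.3343 -0.3385 -0.0413] [-0.    -0.    -1.191]
```

The manual's scale: shifts go in shares of 0.8 m and turns go in shares of 2 rad. Converting my numbers, -0.339 m / 0.8 = -0.4238, 0.334 m / 0.8 = 0.4175, -1.19 rad / 2 = -0.595.

```bash
python3 -m handwheel '[{"pos":[0.4175, -0.4238, -0.0513], "rot":[0, 0, -0.595]}, {"pos":[0.4175, -0.4238, -0.0513], "rot":[0, 0, -0.595]}, {"pos":[0.4175, -0.4238, -0.0513], "rot":[0, 0, -0.595]}, {"pos":[0.4175, -0.4238, -0.0513], "rot":[0, 0, -0.595]}, {"pos":[0.4175, -0.4238, -0.0513], "rot":[0, 0, -0.595]}, {"pos":[0.4175, -0.4238, -0.0513], "rot":[0, 0, -0.595]}, {"pos":[0.4175, -0.4238, -0.0513], "rot":[0, 0, -0.595]}, {"pos":[0.4175, -0.4238, -0.0513], "rot":[0, 0, -0.595]}]' 0.06
python3 -c "
from h import *
to(.452,.30,.12,168.5)"
```

```text
time_s: 3.75
position: [0.426, -0.2216, 0.2736]
orientation: [0.001, 0.674, 0.739, 0.0]
ft_force: [0.4, -0.7, -0.1]
gripper_width: 0.0598
gripper_force: 0.0
pos [ 0.426  -0.2216  0.2736] psi 95.24 -> [0.5171 0.0734 0.1534] [ 0.000e+00  1.000e-03 -1.279e+00]
```

In the tool's units: 0.38 m / 0.8 = 0.475, 0.06 m / 0.8 = 0.075, -1.2 rad / 2 = -0.6.

```bash
python3 -m handwheel '[{"pos":[0.475, 0.075, 0.0375], "rot":[0, 0, -0.6]}, {"pos":[0.475, 0.075, 0.0375], "rot":[0, 0, -0.6]}, {"pos":[0.475, 0.075, 0.0375], "rot":[0, 0, -0.6]}, {"pos":[0.475, 0.075, 0.0375], "rot":[0, 0, -0.6]}, {"pos":[0.475, 0.075, 0.0375], "rot":[0, 0, -0.6]}, {"pos":[0.475, 0.075, 0.0375], "rot":[0, 0, -0.6]}, {"pos":[0.475, 0.075, 0.0375], "rot":[0, 0, -0.6]}, {"pos":[0.475, 0.075, 0.0375], "rot":[0, 0, -0.6]}]'
python3 -c "
from h import *
to(.452,.30,.12,168.5)"
```

```text
time_s: 4.55
position: [0.4526, 0.1633, 0.2432]
orientation: [0.0, 0.138, 0.99, 0.0]
ft_force: [-0.9, -1.0, -0.2]
gripper_width: 0.0598
gripper_force: 0.0
pos [0.4526 0.1633 0.2432] psi 164.13 -> [0.038  0.1312 0.1233] [ 0.001  0.001 -0.076]
```

```bash
python3 - <<'E'
from h import *
for n in('side','top'):
    P=np.load(f'{n}_push_stick.npy'); P=P[P[:,2]>.018]
    d=np.array([np.cos(np.radians(-11)),np.sin(np.radians(-11))]); o=np.array([.415,.308]); e=np.array([-d[1],d[0]])
    s=(P[:,:2]-o)@d; t=(P[:,:2]-o)@e
    print(n,'s',np.percentile(s,[.5,99.5]))
    b=np.arange(-.09,.075,.015); mid=[]
    for a in b:
        k=(s>a)&(s<a+.015); mid.append((np.percentile(t[k],3)+np.percentile(t[k],97))/2)
    p=np.polyfit(b+.0075,mid,1); print(n,'yaw',-11+np.degrees(np.arctan(p[0])),'off',p[1], 'pt s=.038', o+d*.038+e*(p[1]+p[0]*.038))
to(.452,.30,.10,168.5)
E
```

```text
side s [-0.09608858  0.09772724]
side yaw -12.13049390760008 off 0.004795547775444892 pt s=.038 [0.45307378 0.30472061]
top s [-0.09690076  0.09658022]
top yaw -12.032735272191204 off -0.005251400161047153 pt s=.038 [0.45116911 0.29492192]
pos [0.4526 0.1633 0.2432] psi 164.13 -> [0.038  0.1312 0.1433] [ 0.001  0.001 -0.076]
```

In the tool's units: 0.14 m / 0.8 = 0.175, 0.131 m / 0.8 = 0.1638, -0.066 rad / 2 = -0.033.

```bash
python3 -m handwheel '[{"pos":[0.0475, 0.1638, 0.175], "rot":[0, 0, -0.033]}, {"pos":[0.0475, 0.1638, 0.175], "rot":[0, 0, -0.033]}, {"pos":[0.0475, 0.1638, 0.175], "rot":[0, 0, -0.033]}, {"pos":[0.0475, 0.1638, 0.175], "rot":[0, 0, -0.033]}, {"pos":[0.0475, 0.1638, 0.175], "rot":[0, 0, -0.033]}, {"pos":[0.0475, 0.1638, 0.175], "rot":[0, 0, -0.033]}, {"pos":[0.0475, 0.1638, 0.175], "rot":[0, 0, -0.033]}]'
python3 - <<'E'
from h import *
to(.452,.30,.004,167.9)
im,d=ctrl.snapshot('side'); cv2.imwrite('pics/g.png',cv2.resize(im[230:380,180:380,::-1],None,fx=4,fy=4))
E
```

```text
time_s: 5.25
position: [0.4542, 0.2965, 0.1045]
orientation: [0.001, 0.109, 0.994, 0.0]
ft_force: [0.5, 0.7, -0.5]
gripper_width: 0.0601
gripper_force: 0.0
pos [0.4542 0.2965 0.1045] psi 167.44 -> [0.0031 0.0028 0.1005] [ 0.001  0.002 -0.008]
```

View pics/g.png

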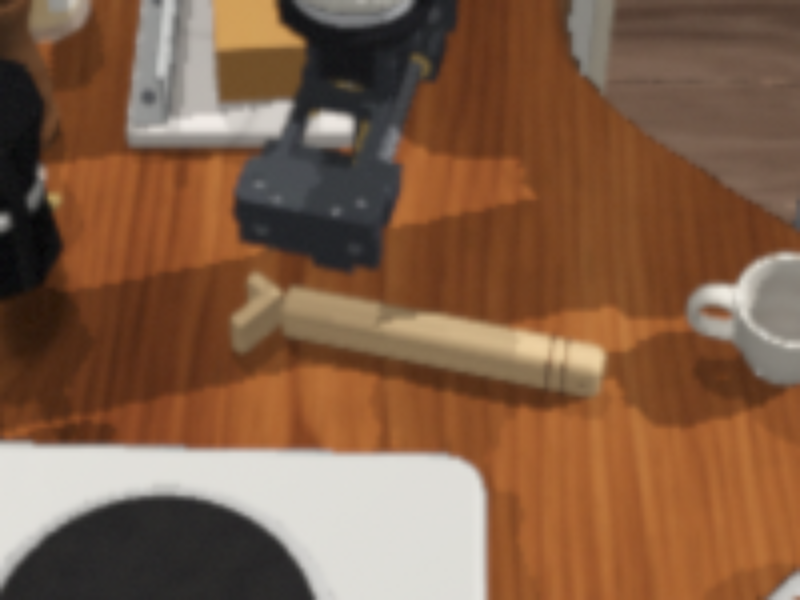

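The view shows the stick from its head at crop (250, 310) to its butt at (600, 370), the heel at (240, 330), and the gripper above it. I descend and grip.

In the tool's units: 0.099 m / 0.8 = 0.1238, 0.08 m / 0.8 = 0.1, -0.008 rad / 2 = -0.004.

```bash
python3 -m handwheel '[{"pos":[0.0013, 0.0013, 0.0625], "rot":[0, 0, -0.004]}, {"pos":[0.0038, 0.0038, 0.1], "rot":[0, 0, -0.004]}, {"pos":[0.0038, 0.0038, 0.1238], "rot":[0, 0, -0.004]}, {"pos":[0.0038, 0.0038, 0.1238], "rot":[0, 0, -0.004]}]' && python3 -m handwheel '[{}, {}, {}, {}, {}, {}]' 0.005; python3 -m handwheel '[{}, {}, {}]'
```

```text
time_s: 5.7
position: [0.45, 0.2985, 0.0029]
orientation: [-0.001, 0.106, 0.994, -0.001]
ft_force: [-0.7, 0.3, -1.4]
gripper_width: 0.0597
gripper_force: 0.0
time_s: 6.3
position: [0.4514, 0.3006, 0.0047]
orientation: [0.0, 0.105, 0.994, 0.0]
ft_force: [-0.6, -0.9, 3.3]
gripper_width: 0.0198
gripper_force: 30.0
time_s: 6.6
position: [0.4514, 0.3006, 0.0047]
orientation: [0.0, 0.105, 0.994, 0.0]
ft_force: [-0.7, -0.7, 6.0]
gripper_width: 0.0199
gripper_force: 30.0
```

In the tool's units: -0.1 m / 0.8 = -0.125, -0.06 m / 0.8 = -0.075.

```bash
python3 -m handwheel '[{"pos":[0, 0, -0.025]}, {"pos":[0, 0, -0.075]}, {"pos":[0, 0, -0.125]}, {"pos":[0, 0, -0.125]}]'; python3 -c "
from h import *
to(.40,.125,.105,122)"
```

```text
time_s: 7.0
position: [0.4548, 0.3028, 0.1098]
orientation: [0.004, 0.105, 0.994, 0.003]
ft_force: [0.8, 1.2, -1.5]
gripper_width: 0.0198
gripper_force: 30.0
pos [0.4548 0.3028 0.1098] psi 167.93 -> [ 0.0164 -0.1853  0.0033] [0.01  0.004 0.802]
```

In the tool's units: -0.185 m / 0.8 = -0.2313, 0.016 m / 0.8 = 0.02, 0.802 rad / 2 = 0.401.

```bash
python3 -m handwheel '[{"pos":[0.02, -0.2313, 0], "rot":[0, 0, 0.401]}, {"pos":[0.02, -0.2313, 0], "rot":[0, 0, 0.401]}, {"pos":[0.02, -0.2313, 0], "rot":[0, 0, 0.401]}, {"pos":[0.02, -0.2313, 0], "rot":[0, 0, 0.401]}, {"pos":[0.02, -0.2313, 0], "rot":[0, 0, 0.401]}, {"pos":[0.02, -0.2313, 0], "rot":[0, 0, 0.401]}, {"pos":[0.02, -0.2313, 0], "rot":[0, 0, 0.401]}, {"pos":[0.02, -0.2313, 0], "rot":[0, 0, 0.401]}]'
cat >> h.py <<'E'
def tcp():
    s=ctrl.sense(); q=s['orientation']; M=R.from_quat([q[1],q[2],q[3],q[0]]).as_matrix()
    return s['position'],np.arctan2(M[1,0],M[0,0]),s
E
python3 - <<'E'
from h import *
p,psi,s=tcp(); print(p,np.degrees(psi))
yaw=psi-np.pi
for n in('side','top'):
    m,im,d=mask(n,'push_stick')
    P=cloud(n,d)[(cv2.erode(m.astype(np.uint8),np.ones((2,2)))>0)&(d>0)]
    e=rot(P[:,:2]-p[:2],-yaw); k=(P[:,2]>.1)&(P[:,2]<.16)
    print(n,k.sum(),'z95',np.percentile(P[k,2],[50,95]),'along',np.percentile(e[k,0],[1,99]),'lat',np.percentile(e[k,1],[1,50,99]))
    np.save(f'{n}_held.npy',np.c_[e[k],P[k,2]])
    cv2.imwrite(f'pics/h_{n}.png',im[...,::-1]); cv2.imwrite(f'pics/hm_{n}.png',m*255)
a=cv2.imread('pics/h_side.png')[150:350,180:380];b=cv2.imread('pics/h_top.png')[120:270,140:340]
cv2.imwrite('pics/h.png',np.hstack([cv2.resize(a,(400,400)),cv2.resize(b,(400,300))[:].copy() if 0 else cv2.copyMakeBorder(cv2.resize(b,(400,300)),0,100,0,0,0)]))
E
```

```text
time_s: 7.8
position: [0.396, 0.1226, 0.1032]
orientation: [-0.001, 0.484, 0.875, -0.001]
ft_force: [-0.1, 0.5, -0.8]
gripper_width: 0.0199
gripper_force: 30.0
[0.3959887  0.12263703 0.10321437] 122.0578082590043
side 506 z95 [0.12145504 0.12564343] along [-0.13730654 -0.00438394] lat [-0.00525127  0.00709768  0.01209827]
top 169 z95 [0.12309939 0.12738105] along [-0.10631463  0.06344152] lat [-0.01298428 -0.00589624  0.01388657][ WARN:0@2.421] global loadsave.cpp:1063 imwrite_ Unsupported depth image for selected encoder is fallbacked to CV_8U.
```

View pics/h.png

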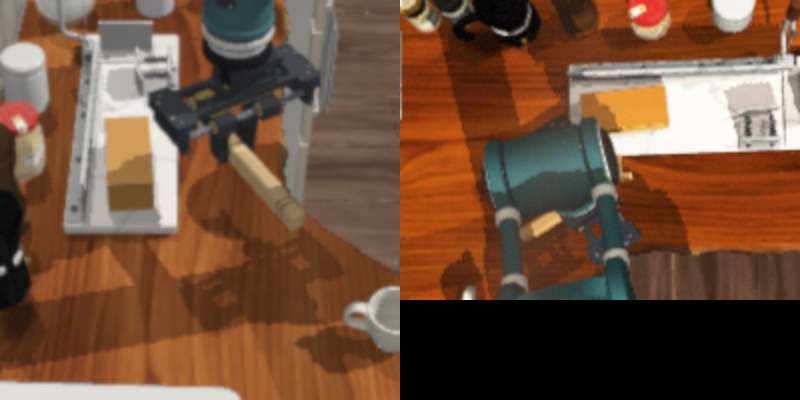

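```bash
sed -i 's/,np.pi\/6)+\[.09,0\]/,-np.pi\/6)+[.09,0]/g' h.py; grep -n HEAD= h.py; python3 -c "
from h import *
to(.424,.1155,.036,122)"
```

```text
27:HEAD=[rot(box(-9,0,-8,25),-np.pi/6)+[.09,0], rot(box(-9,13,-8,0),-np.pi/6)+[.09,0]]
pos [0.3965 0.123  0.1037] psi 122.04 -> [-0.021   0.0194  0.0677] [-0.001 -0.     0.001]
```

In the tool's units: 0.068 m / 0.8 = 0.085, 0.06 m / 0.8 = 0.075.

```bash
python3 -m handwheel '[{"pos":[-0.0125, 0.0125, 0.0425]}, {"pos":[-0.0263, 0.0238, 0.075]}, {"pos":[-0.0263, 0.0238, 0.085]}, {"pos":[-0.0263, 0.0238, 0.085]}, {"pos":[-0.0263, 0.0238, 0.085]}]'
python3 - <<'E'
from h import *
p,psi,s=tcp(); print(p,np.degrees(psi),s['ft_force'])
def big(n,x,y,w,h):
    im,d=ctrl.snapshot(n); return cv2.resize(im[y:y+h,x:x+w,::-1],None,fx=4,fy=4,interpolation=cv2.INTER_CUBIC)
cv2.imwrite('pics/st.png',np.hstack([big('side',210,180,100,120),big('top',200,140,100,120)]))
E
```

```text
time_s: 8.5
position: [0.4237, 0.1153, 0.0364]
orientation: [-0.0, 0.485, 0.875, -0.0]
ft_force: [0.4, 0.9, -0.9]
gripper_width: 0.0198
gripper_force: 30.0
[0.42367214 0.11525363 0.03644285] 121.98819471887495 [ 0.39171918  0.87713126 -0.91534729]
```

View pics/st.png

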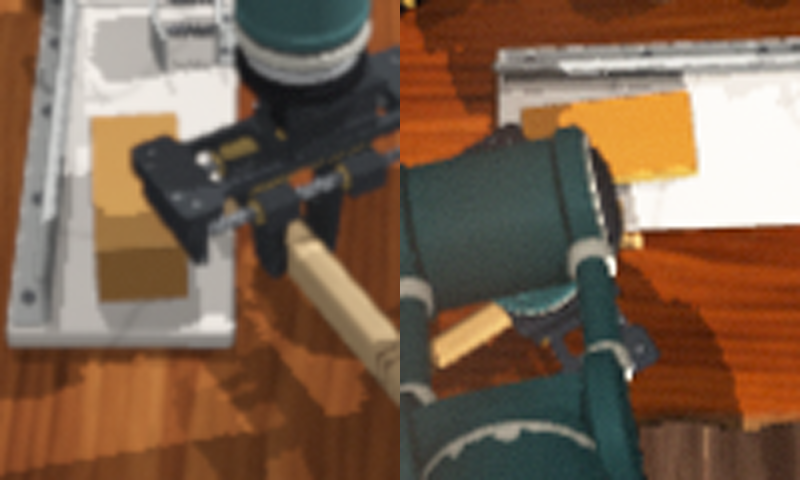

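In the tool's units: 0.0156 m / 0.8 = 0.0195, 0.013 m / 0.8 = 0.0163.

```bash
python3 -m handwheel '[{"pos":[-0.0025, 0.0044, 0]}, {"pos":[-0.005, 0.0086, 0]}, {"pos":[-0.0075, 0.013, 0]}, {"pos":[-0.0094, 0.0163, 0]}, {"pos":[-0.0113, 0.0195, 0]}]' | sed -n '2p;4p'; python3 -m handwheel '[{"pos":[-0.0013, 0.0021, 0]}, {"pos":[-0.0025, 0.0044, 0]}, {"pos":[-0.0038, 0.0065, 0]}, {"pos":[-0.005, 0.0086, 0]}, {"pos":[-0.0063, 0.0109, 0]}, {"pos":[-0.0075, 0.013, 0]}]'| sed -n '2p;4p'
python3 - <<'E'
from h import *
p,psi,s=tcp(); print(p,np.degrees(psi),s['ft_force'],s['wrist_torque'])
for n in('side','top'):
    m,im,d=mask(n,'cheese'); P=cloud(n,d)[m&(d>0)]; P=P[(P[:,2]>.058)&(P[:,2]<.073)]; print(n,rect(P))
E
```

```text
position: [0.4412, 0.1156, 0.0359]
ft_force: [-3.8, -0.5, 1.9]
position: [0.454, 0.116, 0.0359]
ft_force: [-2.1, 0.5, -0.6]
[0.45399369 0.11604451 0.03591376] 121.97340549841282 [-2.14862599  0.52493038 -0.60283971] [-0.00278579  0.19986861 -0.04922959]
side (array([535.3,  81.5]), array([125.5,  54.7]), -83.93)
top (array([0., 0.]), array([0., 0.]), 0.0)
```

In the tool's units: 0.0043 m / 0.8 = 0.0054, 0.0035 m / 0.8 = 0.0044.

```bash
python3 -m handwheel '[{"pos":[-0.0006, 0.0011, 0]}, {"pos":[-0.0013, 0.0021, 0]}, {"pos":[-0.0019, 0.0033, 0]}, {"pos":[-0.0025, 0.0044, 0]}, {"pos":[-0.0031, 0.0054, 0]}]'| sed -n '2p;4p'; python3 -m handwheel '[{"pos":[-0.0004, 0.0006, 0]}, {"pos":[-0.0006, 0.0011, 0]}, {"pos":[-0.0013, 0.0021, 0]}]'| sed -n '2p;4p'
python3 - <<'E'
from h import *
p,psi,s=tcp(); print(p,np.degrees(psi),s['ft_force'],s['wrist_torque'])
for n in('side',):
    m,im,d=mask(n,'cheese'); P=cloud(n,d)[m&(d>0)]; P=P[(P[:,2]>.058)&(P[:,2]<.073)]; print(n,rect(P))
E
```

```text
position: [0.4583, 0.1163, 0.0359]
ft_force: [-5.2, 1.6, 1.4]
position: [0.4595, 0.1165, 0.0356]
ft_force: [-5.4, 2.7, 0.2]
[0.45950989 0.11646165 0.03559276] 121.95330831684886 [-5.44791616  2.70977589  0.21169678] [ 0.2755321   0.57555449 -0.03607631]
side (array([541.7,  82. ]), array([127. ,  50.6]), -87.63)
```

In the tool's units: 0.0009 m / 0.8 = 0.0011, -0.0005 m / 0.8 = -0.0006.

```bash
for i in 1; do python3 -m handwheel '[{"pos":[-0.0004, 0.0006, 0]}, {"pos":[-0.0006, 0.0011, 0]}, {"pos":[-0.0006, 0.0011, 0]}]'| sed -n '2p;4p'; done; python3 -m handwheel '[{"pos":[-0.0004, 0.0006, 0]}, {"pos":[-0.0005, 0.0009, 0]}, {"pos":[-0.0005, 0.0009, 0]}]'| sed -n '2p;4p'
```

```text
position: [0.4618, 0.1164, 0.0359]
ft_force: [-2.8, 1.0, -2.2]
position: [0.4622, 0.1164, 0.0359]
ft_force: [-4.3, 1.8, -1.1]
```

In the tool's units: 0.0009 m / 0.8 = 0.0011, -0.0005 m / 0.8 = -0.0006.

```bash
python3 -m handwheel '[{"pos":[-0.0004, 0.0006, 0]}, {"pos":[-0.0006, 0.0011, 0]}, {"pos":[-0.0006, 0.0011, 0]}]'| sed -n '2p;4p'; 
python3 - <<'E'
from h import *
p,psi,s=tcp(); print(p,np.degrees(psi),s['ft_force'],s['wrist_torque'])
for n in('side','side'):
    m,im,d=mask(n,'cheese'); P=cloud(n,d)[m&(d>0)]; P=P[(P[:,2]>.058)&(P[:,2]<.073)]; print(n,rect(P))
E
```

```text
position: [0.4623, 0.1165, 0.0357]
ft_force: [-7.0, 2.0, 0.9]
[0.46233211 0.1164644  0.03571581] 121.93950007702401 [-7.04337957  1.9854619   0.87578644] [ 0.31737326  0.89434462 -0.19117803]
side (array([544.2,  80.7]), array([129.4,  55.6]), -87.61)
side (array([544.2,  80.5]), array([124.9,  54.7]), -88.31)
```

The manual's scale: shifts go in shares of 0.8 m and turns go in shares of 2 rad. Converting my numbers, -0.0069 m / 0.8 = -0.0086, 0.004 m / 0.8 = 0.005.

```bash
python3 -m handwheel '[{}, {}, {}, {"pos":[0.0013, -0.0021, 0]}, {"pos":[0.005, -0.0086, 0]}, {"pos":[0.005, -0.0086, 0]}]'| sed -n '2p;4p'; python3 -m handwheel '[{"pos":[0.0225, 0.0125, 0]}, {"pos":[0.045, 0.0256, 0]}, {"pos":[0.0675, 0.0388, 0]}, {"pos":[0.0888, 0.0513, 0]}, {"pos":[0.0888, 0.0513, 0]}, {"pos":[0.0888, 0.0513, 0]}]'| sed -n '2p;4p'
python3 - <<'E'
from h import *
p,psi,s=tcp(); yaw=psi-np.pi; print(p,np.degrees(psi),s['ft_force'])
for n in('side','top'):
    m,im,d=mask(n,'cheese'); P=cloud(n,d)[m&(d>0)]; P=P[(P[:,2]>.058)&(P[:,2]<.073)]; print(n,rect(P))
    m,im,d=mask(n,'push_stick'); P=cloud(n,d)[(cv2.erode(m.astype(np.uint8),np.ones((2,2)))>0)&(d>0)]; P=P[(P[:,2]>.04)&(P[:,2]<.068)]
    e=rot(P[:,:2]-p[:2],-yaw); print(n,len(P),'along',np.percentile(e[:,0],[1,99]))
    h=e[e[:,0]<-.035]
    if len(h)>20:
        b=np.arange(-.13,-.035,.015); c=[((np.percentile(q,3)+np.percentile(q,97))/2) for q in [h[(h[:,0]>=a)&(h[:,0]<a+.015),1] for a in b] if len(q)>3]; print('lat',np.round(c,4))
    cv2.imwrite(f'pics/e_{n}.png',cv2.resize(im[140:260,170:270,::-1] if n=='top' else im[190:310,205:305,::-1],None,fx=4,fy=4,interpolation=cv2.INTER_CUBIC))
cv2.imwrite('pics/e.png',np.hstack([cv2.imread('pics/e_side.png'),cv2.imread('pics/e_top.png')]))
E
```

```text
position: [0.4563, 0.116, 0.0365]
ft_force: [-0.6, 1.4, -1.0]
position: [0.4535, 0.1982, 0.0364]
ft_force: [-1.1, 1.5, -0.8]
[0.45347987 0.19820715 0.03637027] 122.05257418361143 [-1.12095677  1.49369232 -0.83998124]
side (array([543.7,  80.5]), array([124.7,  55.7]), -88.51)
side 512 along [-0.13644186 -0.00280524]
lat [0.0018 0.0016 0.0023 0.0026 0.0028 0.0029 0.0018]
top (array([542.1,  77.4]), array([119.8,  57.1]), -88.04)
top 181 along [-0.11661922  0.06086778]
lat [-0.0066 -0.0061 -0.006  -0.0066 -0.0062]
```

View pics/e.png

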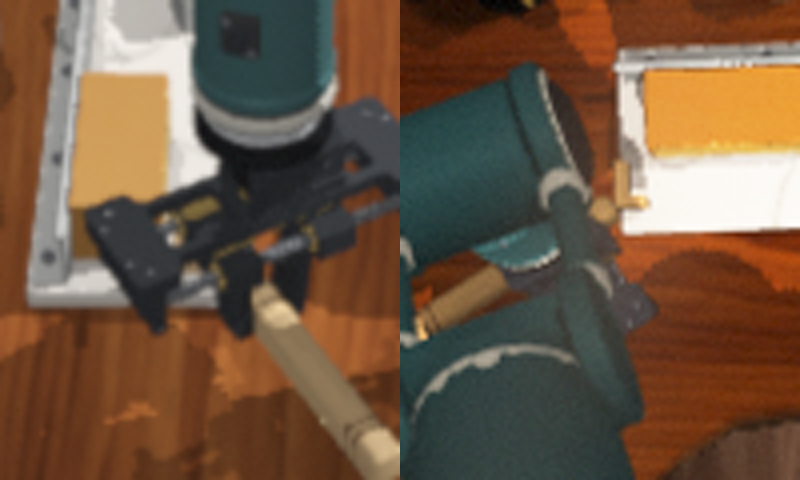

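In the tool's units: 0.0242 m / 0.8 = 0.0303, 0.021 m / 0.8 = 0.0263.

```bash
python3 -m handwheel '[{"pos":[-0.005, 0.0088, 0]}, {"pos":[-0.01, 0.0175, 0]}, {"pos":[-0.015, 0.0263, 0]}, {"pos":[-0.0175, 0.0303, 0]}, {"pos":[-0.0175, 0.0303, 0]}, {"pos":[-0.0175, 0.0303, 0]}]'| sed -n '2p;4p'; python3 -m handwheel '[{"pos":[-0.0025, -0.0013, 0]}, {"pos":[-0.005, -0.0031, 0]}, {"pos":[-0.0063, -0.0038, 0]}, {"pos":[-0.0063, -0.0038, 0]}]'| sed -n '2p;4p'
python3 - <<'E'
from h import *
n='top'; m,im,d=mask(n,'cheese'); P=cloud(n,d)[m&(d>0)]; P=P[(P[:,2]>.058)&(P[:,2]<.073)]; print(n,rect(P))
cv2.imwrite('pics/f.png',cv2.resize(im[145:205,210:290,::-1],None,fx=8,fy=8,interpolation=cv2.INTER_CUBIC))
E
```

```text
position: [0.4807, 0.199, 0.0359]
ft_force: [-0.0, 0.5, -0.6]
position: [0.4807, 0.1929, 0.036]
ft_force: [0.1, -1.3, -0.9]
top (array([541.3,  77.8]), array([118.2,  55.9]), -87.68)
```

View pics/f.png

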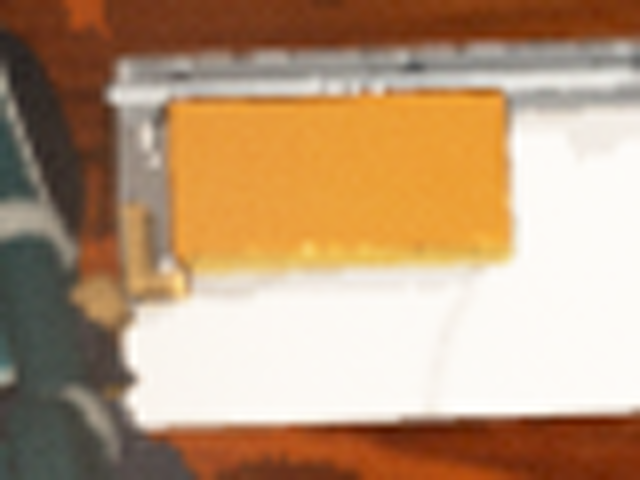

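The crop shows the heel's face at x≈150, the cheese's rear face at x≈172 (a gap of about 7 mm), and the lip's inner face at y≈272, just outside the near face at y≈266. I'll close in gently.

In the tool's units: -0.0043 m / 0.8 = -0.0054, -0.003 m / 0.8 = -0.0038.

```bash
python3 -m handwheel '[{"pos":[-0.0025, -0.0013, 0]}, {"pos":[-0.0038, -0.0023, 0]}, {"pos":[-0.0054, -0.0031, 0]}, {"pos":[-0.0054, -0.0031, 0]}]'| sed -n '2p;4p'; for k in 1; do python3 -m handwheel '[{"pos":[-0.0011, -0.0006, 0]}, {"pos":[-0.0021, -0.0013, 0]}, {"pos":[-0.0021, -0.0013, 0]}]'| sed -n '2p;4p'; python3 -m handwheel '[{"pos":[-0.0011, -0.0006, 0]}, {"pos":[-0.0021, -0.0013, 0]}, {"pos":[-0.0021, -0.0013, 0]}]'| sed -n '2p;4p'; done
```

```text
position: [0.481, 0.188, 0.036]
ft_force: [-0.6, 0.3, -0.2]
position: [0.4811, 0.1861, 0.036]
ft_force: [0.1, 0.7, -1.1]
position: [0.4811, 0.1842, 0.036]
ft_force: [-0.5, -0.7, -1.2]
```

In the tool's units: -0.0017 m / 0.8 = -0.0021, -0.001 m / 0.8 = -0.0013.

```bash
python3 -m handwheel '[{"pos":[-0.0011, -0.0006, 0]}, {"pos":[-0.0021, -0.0013, 0]}, {"pos":[-0.0021, -0.0013, 0]}]'| sed -n '2p;4p'; python3 -m handwheel '[{"pos":[-0.0011, -0.0006, 0]}, {"pos":[-0.0021, -0.0013, 0]}, {"pos":[-0.0021, -0.0013, 0]}]'| sed -n '2p;4p';python3 -m handwheel '[{"pos":[-0.0011, -0.0006, 0]}, {"pos":[-0.0021, -0.0013, 0]}, {"pos":[-0.0021, -0.0013, 0]}]'| sed -n '2p;4p'
```

```text
position: [0.4812, 0.1826, 0.036]
ft_force: [-0.5, 3.1, -0.6]
position: [0.4813, 0.1803, 0.036]
ft_force: [-0.4, 2.8, -1.0]
position: [0.4814, 0.1782, 0.0361]
ft_force: [-0.4, 2.7, -0.5]
```

In the tool's units: 0.0017 m / 0.8 = 0.0021, -0.001 m / 0.8 = -0.0013.

```bash
python3 -m handwheel '[{"pos":[-0.0006, 0.0011, 0]}, {"pos":[-0.0013, 0.0021, 0]}, {"pos":[-0.0013, 0.0021, 0]}]'| sed -n '2p;4p'; python3 -m handwheel '[{"pos":[-0.0006, 0.0011, 0]}, {"pos":[-0.0006, 0.0011, 0]}, {"pos":[-0.0006, 0.0011, 0]}]'| sed -n '2p;4p'
```

```text
position: [0.4834, 0.1783, 0.036]
ft_force: [-0.7, 1.7, -1.4]
position: [0.4845, 0.1783, 0.0361]
ft_force: [-0.2, 0.2, -1.6]
```

In the tool's units: 0.0009 m / 0.8 = 0.0011, -0.0005 m / 0.8 = -0.0006.

```bash
python3 -m handwheel '[{"pos":[-0.0004, 0.0006, 0]}, {"pos":[-0.0006, 0.0011, 0]}, {"pos":[-0.0006, 0.0011, 0]}]'| sed -n '2p;4p'; python3 -m handwheel '[{"pos":[-0.0004, 0.0006, 0]}, {"pos":[-0.0006, 0.0011, 0]}, {"pos":[-0.0006, 0.0011, 0]}]'| sed -n '2p;4p'
```

```text
position: [0.4852, 0.1784, 0.036]
ft_force: [-0.8, 1.7, -1.0]
position: [0.4854, 0.1786, 0.0358]
ft_force: [-5.0, 1.6, 2.1]
```

In the tool's units: -0.0173 m / 0.8 = -0.0216, -0.002 m / 0.8 = -0.0025.

```bash
python3 -m handwheel '[{"pos":[-0.0044, -0.0025, 0]}, {"pos":[-0.0086, -0.005, 0]}, {"pos":[-0.013, -0.0075, 0]}, {"pos":[-0.0174, -0.01, 0]}, {"pos":[-0.0216, -0.0125, 0]}]'| sed -n '2p;4p'; python3 -c "
from h import *
p,psi,s=tcp(); print(p,np.degrees(psi),s['ft_force'])
m,im,d=mask('top','cheese'); P=cloud('top',d)[m&(d>0)]; print(rect(P[(P[:,2]>.058)&(P[:,2]<.073)]))"
```

```text
position: [0.486, 0.1595, 0.0359]
ft_force: [-4.9, 7.4, 0.8]
[0.48597332 0.15954799 0.03590733] 121.92744188305888 [-4.92398676  7.36286256  0.8007571 ]
(array([543.7,  52. ]), array([118.9,  59.3]), -89.74)
```

```bash
cat > look.py <<'E'
from h import *
p,psi,s=tcp(); print(np.round(p,4),round(np.degrees(psi),2),np.round(s['ft_force'],1))
for n in('side','top'):
    for _ in range(2):
        m,im,d=mask(n,'cheese'); P=cloud(n,d)[m&(d>0)]; P=P[(P[:,2]>.058)&(P[:,2]<.073)]; v,sc=fit(n,'cheese',m,(.543,.052,-1.535)); print(n,rect(P),np.round(v,4),round(np.degrees(v[2]),2),round(sc,2))
E
python3 look.py
```

```text
[0.486  0.159  0.0359] 121.92 [-6.1  3.1  0.7]
side (array([548.2,  42.7]), array([95. , 49.8]), -84.07) [ 0.5571 -0.0201 -1.4242] -81.6 0.4
side (array([547.7,  44.5]), array([97.5, 51.1]), -87.48) [ 0.5573 -0.0159 -1.4351] -82.23 0.4
top (array([542.9,  53.1]), array([116.9,  57.1]), -88.64) [ 0.5414  0.0523 -1.519 ] -87.03 0.91
top (array([543.,  52.]), array([119.7,  57.2]), -88.04) [ 0.5419  0.0511 -1.5564] -89.18 0.95
```

In the tool's units: -0.0173 m / 0.8 = -0.0216, -0.0139 m / 0.8 = -0.0174.

```bash
python3 -m handwheel '[{"pos":[-0.0044, -0.0025, 0]}, {"pos":[-0.0086, -0.005, 0]}, {"pos":[-0.013, -0.0075, 0]}, {"pos":[-0.0174, -0.01, 0]}, {"pos":[-0.0216, -0.0125, 0]}]'| sed -n '2p;4p'; python3 -m handwheel '[{"pos":[-0.0044, -0.0025, 0]}, {"pos":[-0.0086, -0.005, 0]}, {"pos":[-0.013, -0.0075, 0]}, {"pos":[-0.0174, -0.01, 0]}, {"pos":[-0.0216, -0.0125, 0]}]'| sed -n '2p;4p'; python3 -c "
from h import *
p,psi,s=tcp(); print(p,np.degrees(psi),s['ft_force'])
for i in range(3):
    m,im,d=mask('top','cheese'); P=cloud('top',d)[m&(d>0)]; v,sc=fit('top','cheese',m,(.543,.01,-1.535)); print(rect(P[(P[:,2]>.058)&(P[:,2]<.073)]),v,np.degrees(v[2]),sc)"
```

```text
position: [0.4866, 0.1396, 0.0359]
ft_force: [-7.1, 6.5, 2.5]
position: [0.4872, 0.1196, 0.0359]
ft_force: [-5.6, 6.6, 2.0]
[0.48717706 0.11963898 0.03587542] 121.9310640762849 [-5.56466208  6.61711479  1.99371951]
(array([543.7,  12.6]), array([119.2,  56.8]), -87.68) [ 0.54263904  0.01109396 -1.54097447] -88.29133360528026 0.9305930786054291
(array([543.8,  12.4]), array([120. ,  56.4]), -88.0) [ 0.54310794  0.01116531 -1.52404784] -87.32150904812207 0.9155350529530245
(array([544.1,  13.7]), array([116.9,  56.7]), -88.56) [ 0.54300003  0.01305636 -1.53581827] -87.99590517240229 0.9275560772039645
```

In the tool's units: -0.0156 m / 0.8 = -0.0195, -0.013 m / 0.8 = -0.0163.

```bash
python3 -m handwheel '[{"pos":[-0.0033, -0.0019, 0]}, {"pos":[-0.0065, -0.0038, 0]}, {"pos":[-0.0098, -0.0056, 0]}, {"pos":[-0.013, -0.0075, 0]}, {"pos":[-0.0163, -0.0094, 0]}, {"pos":[-0.0195, -0.0113, 0]}]'| sed -n '2p;4p'; python3 -m handwheel '[{"pos":[-0.0021, -0.0013, 0]}, {"pos":[-0.0044, -0.0025, 0]}, {"pos":[-0.0065, -0.0038, 0]}, {"pos":[-0.0086, -0.005, 0]}, {"pos":[-0.0109, -0.0063, 0]}]'| sed -n '2p;4p'; python3 -m handwheel '[{"pos":[-0.0021, -0.0013, 0]}, {"pos":[-0.0044, -0.0025, 0]}, {"pos":[-0.0065, -0.0038, 0]}, {"pos":[-0.0086, -0.005, 0]}, {"pos":[-0.0109, -0.0063, 0]}]'| sed -n '2p;4p';python3 -c "
from h import *
p,psi,s=tcp(); print(p,np.degrees(psi),s['ft_force'])
for i in range(2):
    m,im,d=mask('top','cheese'); P=cloud('top',d)[m&(d>0)]; v,sc=fit('top','cheese',m,(.543,-.02,-1.535)); print(rect(P[(P[:,2]>.058)&(P[:,2]<.073)]),v,np.degrees(v[2]),sc)"
```

```text
position: [0.4877, 0.1017, 0.0359]
ft_force: [-5.1, 6.6, 3.1]
position: [0.4881, 0.0917, 0.0359]
ft_force: [-6.3, 6.8, 2.8]
position: [0.4884, 0.0817, 0.0359]
ft_force: [-6.2, 7.6, 3.2]
[0.48838805 0.08172674 0.03587523] 121.92861030495726 [-6.24414084  7.58679674  3.15717325]
(array([544.4, -27.4]), array([107.6,  55.9]), -89.76) [ 0.54402176 -0.02458718 -1.58213766] -90.64981054967653 0.8306625678592452
(array([545.3, -28.3]), array([110.7,  56.2]), -88.47) [ 0.54484044 -0.02864136 -1.53492798] -87.94489511116832 0.8699054450603195
```

In the tool's units: -0.0087 m / 0.8 = -0.0109, -0.0069 m / 0.8 = -0.0086.

```bash
python3 -m handwheel '[{"pos":[-0.0021, -0.0013, 0]}, {"pos":[-0.0044, -0.0025, 0]}, {"pos":[-0.0065, -0.0038, 0]}, {"pos":[-0.0086, -0.005, 0]}, {"pos":[-0.0109, -0.0063, 0]}]'| sed -n '2p;4p'; python3 -m handwheel '[{"pos":[-0.0021, -0.0013, 0]}, {"pos":[-0.0044, -0.0025, 0]}, {"pos":[-0.0065, -0.0038, 0]}, {"pos":[-0.0086, -0.005, 0]}, {"pos":[-0.0109, -0.0063, 0]}]'| sed -n '2p;4p';python3 -c "
from h import *
p,psi,s=tcp(); print(p,np.degrees(psi),s['ft_force'],s['wrist_torque'])"
```

```text
position: [0.4885, 0.0726, 0.0359]
ft_force: [-6.6, 12.5, 3.2]
position: [0.4888, 0.0626, 0.0358]
ft_force: [-7.4, 11.1, 3.4]
[0.48883501 0.0625771  0.03584671] 121.9187988158145 [-7.3824226  11.07743568  3.44391887] [ 1.52332237  0.80110427 -0.03772506]
```

```bash
python3 - <<'E'
from h import *
for i in range(3):
    im,d=ctrl.snapshot('top'); P=cloud('top',d)
    r=ctrl.silhouettes('top','thickness_plate')
    if r: Q=P[r[0]['mask']&(d>0)]; Q=Q[(Q[:,2]>.045)&(Q[:,2]<.08)]; print(r[0]['confidence'],np.median(Q,0),rect(Q))
    m=ctrl.silhouettes('top','cheese')
    if m: Q=P[m[0]['mask']&(d>0)]; print('cheese',rect(Q[(Q[:,2]>.058)&(Q[:,2]<.073)]))
E
```

```text
0.55 [ 0.54221911 -0.1751521   0.0681984 ] (array([ 542.9, -185.9]), array([75.3, 25.3]), 2.53)
cheese (array([546.8, -52.5]), array([103. ,  57.4]), -88.41)
0.62 [ 0.54501257 -0.17480715  0.06685072] (array([ 542.3, -174.3]), array([75.6,  4.7]), -0.78)
cheese (array([546.4, -51.5]), array([104.9,  58.3]), -89.87)
0.51 [ 0.54076874 -0.1754515   0.06738155] (array([ 541.9, -175.8]), array([76.5,  4.9]), 2.32)
cheese (array([546.3, -51.3]), array([105.1,  58.4]), -89.27)
```

In the tool's units: -0.0087 m / 0.8 = -0.0109, -0.0069 m / 0.8 = -0.0086.

```bash
python3 -m handwheel '[{"pos":[-0.0021, -0.0013, 0]}, {"pos":[-0.0044, -0.0025, 0]}, {"pos":[-0.0065, -0.0038, 0]}, {"pos":[-0.0086, -0.005, 0]}, {"pos":[-0.0109, -0.0063, 0]}]'| sed -n '2p;4p'; python3 -m handwheel '[{"pos":[-0.0021, -0.0013, 0]}, {"pos":[-0.0044, -0.0025, 0]}, {"pos":[-0.0065, -0.0038, 0]}, {"pos":[-0.0086, -0.005, 0]}, {"pos":[-0.0109, -0.0063, 0]}]'| sed -n '2p;4p';python3 -c "
from h import *
p,psi,s=tcp(); print(p,np.degrees(psi),s['ft_force'],s['wrist_torque'])
for i in range(2):
    m,im,d=mask('top','cheese'); P=cloud('top',d)[m&(d>0)]; print(rect(P[(P[:,2]>.058)&(P[:,2]<.073)]))"
```

```text
position: [0.4892, 0.0525, 0.0358]
ft_force: [-5.9, 11.1, 3.7]
position: [0.4895, 0.0425, 0.0358]
ft_force: [-7.3, 11.6, 3.9]
[0.48945215 0.04253092 0.03581401] 121.91641166746442 [-7.28392296 11.62227599  3.85027411] [ 1.58678852  0.77362818 -0.04456395]
(array([0., 0.]), array([0., 0.]), 0.0)
(array([546.4, -73.9]), array([99.7, 58.3]), -89.22)
```

In the tool's units: -0.0156 m / 0.8 = -0.0195, -0.013 m / 0.8 = -0.0163.

```bash
python3 -m handwheel '[{"pos":[-0.0033, -0.0019, 0]}, {"pos":[-0.0065, -0.0038, 0]}, {"pos":[-0.0098, -0.0056, 0]}, {"pos":[-0.013, -0.0075, 0]}, {"pos":[-0.0163, -0.0094, 0]}, {"pos":[-0.0195, -0.0113, 0]}]'| sed -n '2p;4p'; python3 -m handwheel '[{"pos":[-0.0033, -0.0019, 0]}, {"pos":[-0.0065, -0.0038, 0]}, {"pos":[-0.0098, -0.0056, 0]}, {"pos":[-0.013, -0.0075, 0]}, {"pos":[-0.0163, -0.0094, 0]}]'| sed -n '2p;4p';python3 - <<'E'
from h import *
p,psi,s=tcp(); print(p,np.degrees(psi),s['ft_force'],s['wrist_torque'])
for i in range(2):
    m,im,d=mask('top','cheese'); P=cloud('top',d)[m&(d>0)]; P=P[(P[:,2]>.058)&(P[:,2]<.073)]; print(rect(P),'front',np.percentile(P[:,1],2))
cv2.imwrite('pics/k.png',cv2.resize(im[140:200,270:350,::-1],None,fx=8,fy=8,interpolation=cv2.INTER_CUBIC))
E
```

```text
position: [0.49, 0.0246, 0.0358]
ft_force: [-7.3, 11.1, 5.1]
position: [0.4905, 0.0096, 0.0358]
ft_force: [-7.1, 11.7, 5.0]
[0.49045264 0.00960533 0.03579274] 121.91675287648386 [-7.1048126  11.73215051  5.02401028] [1.64543731 0.72712077 0.04265765]
(array([ 547.9, -113. ]), array([88.3, 56. ]), -88.5) front -0.15433608860504108
(array([ 548.1, -112.9]), array([89.5, 56.8]), -87.01) front -0.15465035410715303
```

View pics/k.png

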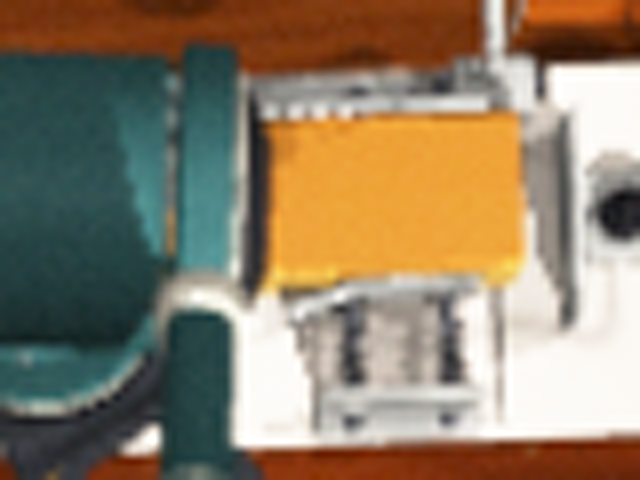

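The cheese lies flat along the fence behind the side plate. Its front is at x≈522 and the plate face at x≈565, so about 15 mm is left.

In the tool's units: -0.0087 m / 0.8 = -0.0109, -0.0069 m / 0.8 = -0.0086.

```bash
python3 -m handwheel '[{"pos":[-0.0021, -0.0013, 0]}, {"pos":[-0.0044, -0.0025, 0]}, {"pos":[-0.0065, -0.0038, 0]}, {"pos":[-0.0086, -0.005, 0]}, {"pos":[-0.0109, -0.0063, 0]}]'| sed -n '2p;4p'; for i in 1 2 3; do :; done; python3 -m handwheel '[{"pos":[-0.0011, -0.0006, 0]}, {"pos":[-0.0021, -0.0013, 0]}]'| sed -n '2p;4p'; python3 -m handwheel '[{"pos":[-0.0011, -0.0006, 0]}]'| sed -n '2p;4p'
```

```text
position: [0.4908, -0.0003, 0.0358]
ft_force: [-5.9, 11.5, 4.8]
position: [0.4909, -0.0023, 0.0358]
ft_force: [-6.9, 11.0, 4.7]
position: [0.4909, -0.0033, 0.0358]
ft_force: [-6.9, 11.2, 5.3]
```

In the tool's units: -0.0009 m / 0.8 = -0.0011, -0.0005 m / 0.8 = -0.0006.

```bash
python3 -m handwheel '[{"pos":[-0.0011, -0.0006, 0]}]'| sed -n '2p;4p'; python3 -m handwheel '[{"pos":[-0.0011, -0.0006, 0]}]'| sed -n '2p;4p';  python3 -m handwheel '[{"pos":[-0.0011, -0.0006, 0]}]'| sed -n '2p;4p'
```

```text
position: [0.4909, -0.0043, 0.0358]
ft_force: [-7.3, 13.2, 5.4]
position: [0.4909, -0.0053, 0.0358]
ft_force: [-7.2, 12.3, 5.7]
position: [0.491, -0.0064, 0.0358]
ft_force: [-7.0, 11.9, 4.4]
```

In the tool's units: -0.0009 m / 0.8 = -0.0011, -0.0005 m / 0.8 = -0.0006.

```bash
python3 -m handwheel '[{"pos":[-0.0011, -0.0006, 0]}]'| sed -n '2p;4p'; python3 -m handwheel '[{"pos":[-0.0006, -0.0004, 0]}, {"pos":[-0.0006, -0.0004, 0]}]'| sed -n '2p;4p'
```

```text
position: [0.4909, -0.0072, 0.0357]
ft_force: [-7.1, 15.0, 5.6]
position: [0.4909, -0.0072, 0.0357]
ft_force: [-6.6, 15.1, 5.3]
```

In the tool's units: -0.0005 m / 0.8 = -0.0006, -0.0003 m / 0.8 = -0.0004.

```bash
python3 -m handwheel '[{"pos":[-0.0006, -0.0004, 0]}, {"pos":[-0.0006, -0.0004, 0]}]'| sed -n '2p;4p'; python3 -m handwheel '[{"pos":[-0.0006, -0.0004, 0]}, {"pos":[-0.0006, -0.0004, 0]}]'| sed -n '2p;4p'
```

```text
position: [0.4908, -0.0073, 0.0357]
ft_force: [-6.6, 17.5, 4.9]
position: [0.4908, -0.0074, 0.0356]
ft_force: [-6.6, 19.6, 5.0]
```

```bash
python3 -m handwheel '[{}, {}, {}, {}, {}, {}, {}]'| sed -n '1p;2p;4p'; python3 -m handwheel '[{}, {}, {}, {}, {}]'| sed -n '1p;2p;4p'
python3 -c "
from h import *
p,psi,s=tcp(); print(p,np.degrees(psi))
m,im,d=mask('top','cheese'); P=cloud('top',d)[m&(d>0)]; P=P[(P[:,2]>.058)&(P[:,2]<.073)]; print(rect(P),'front',np.percentile(P[:,1],2))"
```

```text
time_s: 28.25
position: [0.4907, -0.0075, 0.0356]
ft_force: [-7.2, 20.1, 5.8]
time_s: 28.75
position: [0.4907, -0.0074, 0.0356]
ft_force: [-6.2, 19.8, 5.1]
[ 0.49074919 -0.00744886  0.03559604] 121.90194097394033
(array([ 548.6, -132. ]), array([83. , 56.4]), -87.09) front -0.17113168021105285
```

In the tool's units: 0.0026 m / 0.8 = 0.0033, 0.0017 m / 0.8 = 0.0021.

```bash
python3 -m handwheel '[{"pos":[0.0011, 0.0006, 0]}, {"pos":[0.0021, 0.0013, 0]}, {"pos":[0.0033, 0.0019, 0]}, {"pos":[0.0033, 0.0019, 0]}]'| sed -n '2p;4p'
```

```text
position: [0.491, -0.0071, 0.0355]
ft_force: [-6.0, 7.4, 3.2]
```

In the tool's units: 0.0013 m / 0.8 = 0.0016, 0.0009 m / 0.8 = 0.0011.

```bash
python3 -m handwheel '[{"pos":[0.0011, 0.0006, 0]}, {"pos":[0.0016, 0.001, 0]}, {"pos":[0.0016, 0.001, 0]}]'| sed -n '2p;4p'; python3 -m handwheel '[{"pos":[0.0006, -0.0011, 0]}, {"pos":[0.0013, -0.0021, 0]}, {"pos":[0.0013, -0.0021, 0]}]'| sed -n '2p;4p'
```

```text
position: [0.4912, -0.0069, 0.0354]
ft_force: [-5.2, 1.3, 1.5]
position: [0.491, -0.0071, 0.0359]
ft_force: [-1.7, -0.1, -2.6]
```

In the tool's units: 0.036 m / 0.8 = 0.045, 0.018 m / 0.8 = 0.0225.

```bash
python3 -m handwheel '[{"pos":[0.0006, -0.0011, 0]}, {"pos":[0.0013, -0.0021, 0]}, {"pos":[0.0034, -0.0009, 0]}, {"pos":[0.0075, 0.0013, 0]}, {"pos":[0.0225, 0.01, 0]}, {"pos":[0.045, 0.0225, 0]}, {"pos":[0.045, 0.0225, 0]}]'| sed -n '2p;4p'; python3 -c "
from h import *
for i in range(2):
    m,im,d=mask('top','cheese'); P=cloud('top',d)[m&(d>0)]; P=P[(P[:,2]>.058)&(P[:,2]<.073)]; print(rect(P),'front',np.percentile(P[:,1],2))
to(.40,.25,.12,150)"
```

```text
position: [0.4871, 0.0352, 0.0361]
ft_force: [-0.1, -0.3, -1.1]
(array([ 548.3, -114. ]), array([118.9,  57. ]), -87.91) front -0.1709515873609728
(array([ 548. , -113.9]), array([119.6,  57. ]), -87.39) front -0.17107309332110843
pos [0.4873 0.0332 0.0361] psi 122.01 -> [ 0.2301  0.0409 -0.084 ] [-0.     0.    -0.489]
```

In the tool's units: 0.23 m / 0.8 = 0.2875, 0.19 m / 0.8 = 0.2375, -0.49 rad / 2 = -0.245.

```bash
python3 -m handwheel '[{"pos":[0.025, 0.0025, -0.025]}, {"pos":[0.0625, 0.0125, -0.075], "rot":[0, 0, -0.05]}, {"pos":[0.125, 0.025, -0.105], "rot":[0, 0, -0.125]}, {"pos":[0.1875, 0.0375, -0.105], "rot":[0, 0, -0.175]}, {"pos":[0.2375, 0.0438, -0.105], "rot":[0, 0, -0.245]}, {"pos":[0.2875, 0.05, -0.105], "rot":[0, 0, -0.245]}, {"pos":[0.2875, 0.05, -0.105], "rot":[0, 0, -0.245]}]'| sed -n '2p;4p';  python3 -c "
from h import *
to(.44,.30,.05,165)"
```

```text
position: [0.3978, 0.2526, 0.1204]
ft_force: [-0.5, 0.1, -1.3]
pos [0.3978 0.2526 0.1204] psi 150.29 -> [-0.0132  0.062   0.0705] [ 0.002 -0.001 -0.257]
```

In the tool's units: 0.07 m / 0.8 = 0.0875, 0.062 m / 0.8 = 0.0775, -0.257 rad / 2 = -0.1285.

```bash
python3 -m handwheel '[{"pos":[-0.0163, 0.0775, 0.0375], "rot":[0, 0, -0.1285]}, {"pos":[-0.0163, 0.0775, 0.0875], "rot":[0, 0, -0.1285]}, {"pos":[-0.0163, 0.0775, 0.0875], "rot":[0, 0, -0.1285]}, {"pos":[-0.0163, 0.0775, 0.0875], "rot":[0, 0, -0.1285]}, {"pos":[-0.0163, 0.0775, 0.0875], "rot":[0, 0, -0.1285]}]'| sed -n '2p;4p';  python3 -m handwheel '[{"pos":[0, 0, 0.025]}, {"pos":[0, 0, 0.0438]}, {"pos":[0, 0, 0.0513]}, {"pos":[0, 0, 0.0513]}, {"pos":[0, 0, 0.0513]}]'; python3 - <<'E'
from h import *
P=None
m,im,d=mask('side','push_stick'); P=cloud('side',d)[(cv2.erode(m.astype(np.uint8),np.ones((2,2)))>0)&(d>0)]
p,psi,s=tcp(); e=rot(P[:,:2]-p[:2],-(psi-np.pi))
for a in np.arange(-.13,.06,.02):
    k=(abs(e[:,0]-a)<.01)
    if k.sum()>8: print(round(a,3),np.round(np.percentile(P[k,2],80),4))
E
```

```text
position: [0.4423, 0.2959, 0.0512]
ft_force: [-0.3, 0.3, -0.4]
time_s: 32.45
position: [0.4419, 0.2967, 0.0097]
orientation: [0.0, 0.133, 0.991, 0.0]
ft_force: [0.9, 0.2, -0.6]
gripper_width: 0.0198
gripper_force: 30.0
-0.13 0.0294
-0.11 0.03
-0.09 0.0299
-0.07 0.0294
-0.05 0.0298
-0.03 0.0292
0.05 0.032
```

In the tool's units: 0.0045 m / 0.8 = 0.0056, 0.004 m / 0.8 = 0.005.

```bash
python3 -m handwheel '[{"pos":[0, 0, 0.0025]}, {"pos":[0, 0, 0.005]}, {"pos":[0, 0, 0.0056]}, {"pos":[0, 0, 0.0056]}]'|sed -n '2p;4p'; python3 -m handwheel '[{}, {}, {}, {}, {}]' 0.06|tail -2; python3 -m handwheel '[{"pos":[0, 0, -0.0125]}, {"pos":[0, 0, -0.0375]}, {"pos":[0, 0, -0.0875]}, {"pos":[0, 0, -0.15]}, {"pos":[0, -0.125, -0.2]}, {"pos":[0, -0.1875, -0.2]}, {"pos":[0, -0.25, -0.2]}, {"pos":[0, -0.25, -0.2]}]'|sed -n '1,2p'
python3 - <<'E'
from h import *
for n in('side','top'):
    m,im,d=mask(n,'push_stick'); P=cloud(n,d)[(cv2.erode(m.astype(np.uint8),np.ones((2,2)))>0)&(d>0)]; print(n,rect(P[P[:,2]>.006]),np.percentile(P[:,2],[50,90]))
    cv2.imwrite(f'pics/z_{n}.png',im[...,::-1])
a=cv2.imread('pics/z_side.png')[130:350,170:370];b=cv2.imread('pics/z_top.png')[110:260,150:370]
cv2.imwrite('pics/z.png',np.hstack([cv2.resize(a,(380,418)),cv2.copyMakeBorder(cv2.resize(b,(420,286)),0,132,0,0,0)]))
E
```

```text
position: [0.4417, 0.2969, 0.0047]
ft_force: [0.5, -0.7, 1.4]
gripper_width: 0.0574
gripper_force: 0.0
time_s: 34.25
position: [0.39, 0.1074, 0.1654]
side (array([409.6, 310.6]), array([202.7,  32.4]), -10.84) [0.02174285 0.0260982 ]
top (array([394. , 242.1]), array([196.2, 149.9]), -10.98) [0.0242511  0.02851383]
```

View pics/z.png

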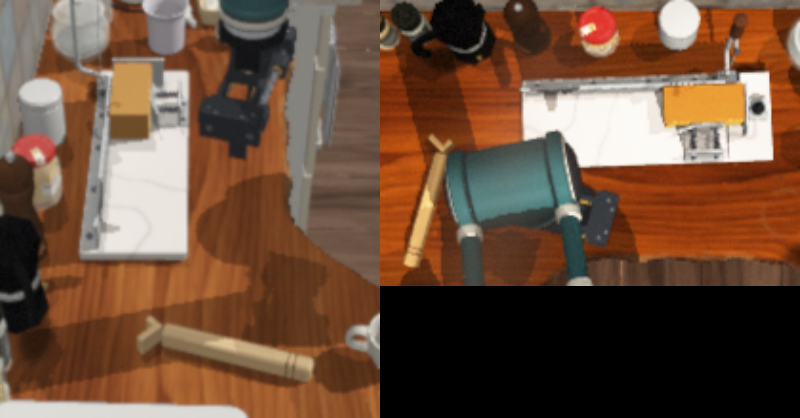

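The stick lies flat on the open worktop at side crop (150–310, 330–370). The cheese sits against the fence and the thickness plate at top crop (665–745, 85–125). I'm handing it in.

```bash
python3 -c "
from bench import ctrl
print(ctrl.job_done())"
```

```text
the job is handed in; nothing more can be done
None
```

The job is handed in: the cheese is flat on the fence and held for over a second on the thickness plate at an estimated 8 N, the stick lies flat on the open worktop clear of the slicer, and I was given no verdict.

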